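# Clamp the star mould in the carving jig

## Task

Get the white mould block with the blue star ready for carving: lift it out of the rack by its ends, stand it upright on the clear bench and let go, take it again by its long sides and seat it fully down in the carving jig. Then let go of it and swing the red-knobbed hold-down bar fully closed over it. Plaster chips, so never let the block drop, and leave the other blocks, the jar and the lid where they are.

Things in the scene. Friction and masses are not known exactly. Their poses are not given: they have to be found in the camera images.
- star_block: white plaster mould block with a blue six-ray star on top: 56 long (its x) x 40 wide (its y) x 50 high, in mm, about 110 to 180 g. Origin: centre of its underside; z up. It starts in one of the rack's three bays. The two ends (x) and the two long sides (y) are each alike, so it may be used either way round.
- red_block: terracotta mould block with a white diamond on top, same size and origin as the star block; stays in its bay.
- grey_block: grey mould block with a yellow stripe on top, same size and origin as the star block; stays in its bay.
- rack: fixed wooden rack, 70 x 166 mm (its x, y); origin under its centre, on the bench. Floor 12 thick; three bays along y, centres at -52, 0, +52, each 44 wide. Partitions (46 along x, 8 thick) rise to 66 above the bench, hiding the blocks' long sides; bays are open on top and at both ends. Blocks stand with their x along the rack's x, ends overhanging the partitions by 5.
- jig: fixed plywood jig; origin on the bench under the nest's centre. In mm: base 12 thick, x -60 to +112, 112 wide (y). The nest holds the block with its length along the jig's x. Two dark end walls across x (inner faces at +-29.5, outer +-39, 62 wide) rise to 62 above the bench, level with a seated block's top, so its ends cannot be gripped there. Its long sides stay open above low sills.
- seat (a point): centre of the nest's floor, 12 mm above the bench: the block's origin belongs here. The sills along the long sides (inner faces at jig y = +-21.5, outer +-31) rise to 17 above the bench. Play round the block is 1.5 mm each side; the inner upper edges are bevelled, about 4 wide at the end walls and 3.5 at the sills.
- bar_hinge (a point): point on the vertical hinge axis of the hold-down bar, 75 mm along the jig's +x from the nest's centre, at the bar's mid height (69 mm above the bench).
- bar_knob (a point): middle of the bar's upright red round knob, in mm: 22 diameter, 35 high (73 to 108 above the bench), 60 from the hinge axis. The aluminium bar under it is 18 wide, 8 thick, lies 65 to 73 above the bench, 3 above a seated block, and reaches 72 from the axis.
- bar (a joint): swing of the bar about its vertical hinge, rad. 0 = closed at its stop: bar lies from the hinge along the jig's -x, over one end of the nest. Grows counter-clockwise seen from above (knob goes out over the jig's -y side, then away from the nest). Stays where left; about 1 N at the knob moves it. Starts at 1.6 to 2.1, clear of the nest.
- glaze_jar: blue glaze jar with green top, 66 mm diameter, 58 mm high, standing on the bench; origin at the centre of its underside.
- jar_lid: loose white jar lid, 70 mm diameter, 10 mm high, lying on the bench; origin at the centre of its underside.
There are look-alikes about, which are no part of the job. Leave any purple look-alike of the star_block alone.

How it is judged (in metres and radians):
On the way, in this order (a step that is already met when the one before it is completed fails the run):
1. the star block stands upright and released on the bench itself, clear of rack and jig (height (world z) of star_block below 0.004 m and angle between star_block's own z axis and vertical below 0.06 rad and contact force between the fingers and star_block below 0.3 N and linear speed of star_block below 0.02 m/s and contact force between star_block and rack below 0.1 N and contact force between star_block and jig below 0.1 N), for 0.2 s.
2. the star block is seated in the jig's nest and released (horizontal distance between star_block and seat below 0.005 m and z of star_block in the frame of jig below 0.015 m and angle between the x axis of star_block and the x axis of jig, either way round below 0.12 rad and angle between star_block's own z axis and vertical below 0.06 rad and contact force between the fingers and star_block below 0.3 N), for 0.2 s.
At the end, for the whole second after the job is handed in: Star block in the nest: within 5 mm of the seat sideways, 3 mm in height, upright within 0.06 rad, lengthwise within 0.12 rad, released, at rest. Bar within 0.12 rad of closed, still. Other blocks, jar and lid within 25 mm of their starts (all of step 2 and value of joint bar below 0.12 rad and velocity of joint bar below 0.05 rad/s and linear speed of star_block below 0.02 m/s and distance of each of red_block, grey_block, glaze_jar, jar_lid from where it was at the start of the episode below 0.025 m); the robot touches nothing.
It fails at once if a bystander (other block, jar or lid) is moved more than 25 mm (distance of any of red_block, grey_block, glaze_jar, jar_lid from where it was at the start of the episode above 0.025 m).
It fails at once if the star block falls freely (faster than 0.45 m/s, about 10 mm of fall, with no finger on it) (contact force between the fingers and star_block below 0.3 N and linear speed of star_block above 0.45 m/s).
It also fails if it takes over 72 s, if anything falls off the work surface, if the arm or the gripper's body presses on something with over 40 N, if the wrist force passes 120 N, or if a joint passes its speed limit or range.

## Robot

A 7-joint arm with a two-finger parallel gripper is mounted at the origin on the work surface. World frame = base frame: x ahead of the robot, y to its left, z up, the work surface at z = 0. Lengths are in m, angles in degrees, forces in N, time in s.
With the tool pointing down it reaches from about 0.425 to 0.875 m from the base axis. Payload 4.7 kg.
Tool frame: the origin (TCP) lies midway between the tips of the shut fingers; the grasp point (between the pads) lies 19 mm behind it; z points along the fingers, x is the direction in which the jaws open and shut, and the axes are right-handed (so a half turn about z gives the same grasp; the last joint's range is limited). The gripper opens to 87 mm and grips with 3 to 60 N. Pads are 19 mm wide; open, the fingers measure 117 mm over their backs; the gripper's body (75 mm by 190 mm) begins 51 mm behind the grasp point.
Start: joints at [71.282, 18.392, -4.016, 83.108, 1.295, 78.541, -3.26], TCP at [0.217, -0.613, 0.223] pointing down, gripper open.
Joint ranges: [-163.93, 163.93], [-17.29, 119.83], [-79.2, 71.16], [3.27, 140.29], [-89.18, 269.18], [5.43, 117.66], [-154.24, 154.24]. Speed limits (degrees/s): [147.25, 147.25, 180, 180, 180, 180, 180].

## Interface

Orientations are given as [roll, pitch, yaw] about the fixed x, y, z axes, in that order (R = Rz(yaw) Ry(pitch) Rx(roll)).
In Python, from cell import telemetry, optics, env gives the robot as it stands.
- The arm moves only by the tool arm_command, never from a script. Its arguments are lists of equal length, an entry for each row: "translation": the shift along the tool's x, y, z in cm, a list of three; "twist": the turn about the tool's z in degrees. In form: {"translation": [[x, y, z], ...], "twist": [twist, ...]}. A call has 1 to 10 rows; each row shifts and turns the pose as measured when the row begins, along the tool's axes as they then stand; what a row does not reach is not made up. A row lasts 1/8 s, in which the tool goes at most 62.5 mm and 10.7 degrees, less where a joint would pass 70% of its speed; a pose out of reach is approached as far as the arm can. A call is refused whole if a number of a shift passes 6.25 or a number of a turn 10.7, either way. A call with a gripper value outside its range is refused whole. "grip" is the opening in per cent of the stroke, from 0 (shut) to 100 (fully open), set as the call begins (left out, the last holds). The fingers move at their own pace and stop on an object; "force" is the grip in N (left out, the last holds). Time passes only in rows, so rows that do not move let the fingers close. It gives the time, the measured TCP pose, the force and the opening at its end, in the units of the state.
- telemetry.get_obs(): the state, without advancing time (a new reading comes with each control period).
- optics.read_camera(name): name is "scene" or "top" or "wrist"; returns a dict with "img" (480x640x3 uint8, blue, green, red), "fx", "fy", "cx", "cy" (pixels), "extrinsics" (4x4, takes a point from camera to world coordinates); the wrist camera has in their place "hand_eye" (4x4, takes a point from camera to tool coordinates, whose origin is the TCP and whose axes are the tool frame's). Camera axes: x right, y up, looking along -z (the intrinsics and any distortion apply to the point x, -y, -z); pixel columns grow to the right and rows downward; lengths in m; the calibration is good to about 2 mm. The wrist camera is an equidistant fisheye: a pixel r from the principal point sees the ray r / f radians off the axis. A picture is of the moment at which its call begins: read the wrist's pose just before it. There is no depth.
- env.sign_off(): hands the job in, once; it reports no verdict.
The state is a dict: "time_s": time; "qpos": joint angles; "joint_velocities": joint speeds; "effort": joint torques, N m; "tool_pos": TCP position; "tool_rot": TCP orientation; "force": force on the tool from outside, world axes, zero at the start; "wrist_torque": the same for the moment, N m; "grip_width": finger opening in m.
Only numpy, scipy, OpenCV 4.12 (cv2) and the standard library are available. Lean on these libraries where they do the work, as an engineer would, in place of code of your own. Each camera call takes 0.05 s, during which the arm holds its last target. There are 200 camera calls.

## Working session

There is one attempt and no reset: what is moved stays moved. The work goes in short steps, Python scripts to look and compute and a tool call to move; the robot and the scene stay as the last step left them, time stands still between calls to the robot, and variables do not carry over. Pictures are saved under pics/ and viewed, about 8 in all and at most 12, crops included, and the job is handed in when it is done.

Besides the shell and the picture viewer there is one more tool, called after "Call:" by a JSON object that holds its "api" and its "payload", one argument or row to a line. arm_command: Moves the arm, as the interface text tells. Its arguments: {"type":"object","properties":{"translation":{"type":"array","items":{"type":"array","items":{"type":"number"}}},"twist":{"type":"array","items":{"type":"number"}},"grip":{"type":"number"},"force":{"type":"number"}},"required":["translation","twist"]}

```bash
ls; mkdir -p pics; python3 - <<'E'
from cell import telemetry, optics
import cv2, numpy as np
print(telemetry.get_obs())
for n in ("scene","top","wrist"):
    c=optics.read_camera(n); cv2.imwrite(f"pics/{n}0.png",c["img"])
    print(n,{k:(np.round(v,4).tolist() if not np.isscalar(v) else v) for k,v in c.items() if k!="img"})
E
```

```text
pics
{'time_s': 0.0, 'qpos': array([71.28005504, 18.43901234, -4.01582359, 83.1751248 ,  1.2944902 ,
       78.54085574, -3.26222148]), 'joint_velocities': array([-0.00725438,  0.02923876,  0.01842453,  0.0533003 , -0.08499544,
        0.01778152, -0.03766067]), 'effort': array([ 3.95849736e-05, -4.91287601e+01, -4.03924529e-01, -3.12528133e+01,
       -6.39450434e-02,  4.38096269e-02,  1.91352478e-04]), 'tool_pos': array([ 0.21704341, -0.61210149,  0.22146014]), 'tool_rot': array([ 1.79994807e+02,  1.09775744e-01, -7.04723515e+01]), 'force': array([-0.45182896,  0.03404661,  0.14926284]), 'wrist_torque': array([-0.07131206, -0.02301574, -0.01324928]), 'grip_width': 0.08705736051447752}
scene {'fx': 592.7042100862163, 'fy': 592.7042100862163, 'cx': 314.94166143844967, 'cy': 238.70302426067082, 'extrinsics': [[0.6745, -0.4437, 0.5901, 1.211], [0.7382, 0.3946, -0.5471, -0.5896], [0.0099, 0.8046, 0.5937, 0.7364], [0.0, 0.0, 0.0, 1.0]]}
top {'fx': 568.4368474242424, 'fy': 568.4368474242424, 'cx': 311.8428304651012, 'cy': 245.29701425566344, 'extrinsics': [[-0.0267, 0.9942, -0.1039, 0.4624], [-0.9991, -0.0233, 0.0341, 0.0124], [0.0315, 0.1047, 0.994, 1.0232], [0.0, 0.0, 0.0, 1.0]]}
wrist {'fx': 371.64829954431775, 'fy': 371.64829954431775, 'cx': 317.9843936370511, 'cy': 238.7670151714743, 'hand_eye': [[1.0, 0.0005, -0.0004, -0.0004], [0.0004, -0.9687, -0.2483, -0.0682], [-0.0005, 0.2483, -0.9687, -0.1615], [0.0, 0.0, 0.0, 1.0]]}
```

View pics/top0.png

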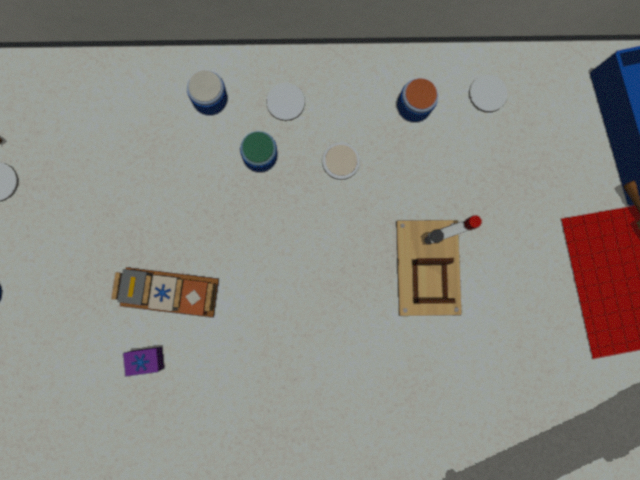

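View pics/scene0.png

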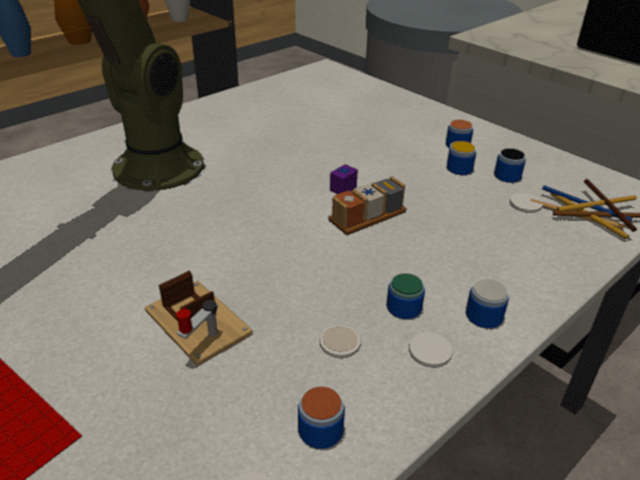

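Top view: star block at about (162,292) in the middle bay, jig nest at about (434,281), hinge (432,238), knob (475,222). The purple look-alike is at (142,362). Next I enlarge the rack and jig crops to get their poses.

```bash
cat > h.py <<'E'
import numpy as np, cv2
from cell import telemetry, optics
from scipy.spatial.transform import Rotation as R
def toolT():
    o=telemetry.get_obs(); T=np.eye(4); T[:3,:3]=R.from_euler('xyz',o['tool_rot'],degrees=True).as_matrix(); T[:3,3]=o['tool_pos']; return T
def cam(n):
    T=toolT(); c=optics.read_camera(n)
    c['E']=T@c['hand_eye'] if n=='wrist' else c['extrinsics']; c['n']=n; return c
def p2w(c,u,v,z):
    a=np.array([(u-c['cx'])/c['fx'],(v-c['cy'])/c['fy']])
    if c['n']=='wrist':
        r=np.hypot(*a); d=np.array([*(a/r*np.sin(r)),np.cos(r)])
    else: d=np.array([*a,1.])
    d=c['E'][:3,:3]@(d*[1,-1,-1]); o=c['E'][:3,3]
    return o+d*(z-o[2])/d[2]
def w2p(c,P):
    q=(np.c_[P,np.ones(len(P))]@np.linalg.inv(c['E']).T)[:,:3]*[1,-1,-1]
    if c['n']=='wrist':
        r=np.hypot(q[:,0],q[:,1]); t=np.arctan2(r,q[:,2]); a=q[:,:2]/r[:,None]*t[:,None]
    else: a=q[:,:2]/q[:,2:]
    return a*c['fx']+[c['cx'],c['cy']]
def rel(xyz,yaw=None):
    """shift in tool cm to reach world xyz; twist to reach tool yaw"""
    T=toolT(); print('shift cm',np.round(T[:3,:3].T@(np.array(xyz)-T[:3,3])*100,2))
    if yaw is not None:
        y=telemetry.get_obs()['tool_rot'][2]; print('twist',round((-(yaw-y)+90)%180-90,2))
E
python3 - <<'E'
from h import *
c=cam('top')
for u,v,z,n in [(162,293,.062,'star'),(131,287,.062,'grey'),(196,297,.062,'red'),(437,237,.08,'hinge'),(475,222,.108,'knob'),(434,281,.062,'nest'),(258,149,.058,'jar'),(341,161,.01,'lid')]:
    print(n,np.round(p2w(c,u,v,z),3))
a=cv2.resize(c['img'][250:330,100:230],None,fx=6,fy=6,interpolation=2)[:290*2]
b=cv2.resize(c['img'][205:325,385:495],None,fx=5,fy=5,interpolation=2)
cv2.imwrite('pics/rack.png',a[:480]);cv2.imwrite('pics/jig.png',b)
E
```

```text
star [0.489 0.232 0.062]
grey [0.5   0.284 0.062]
red [0.48  0.176 0.062]
hinge [ 0.57  -0.231  0.08 ]
knob [ 0.59  -0.288  0.108]
nest [ 0.497 -0.227  0.062]
jar [0.733 0.068 0.058]
lid [ 0.722 -0.08   0.01 ]
```

View pics/jig.png

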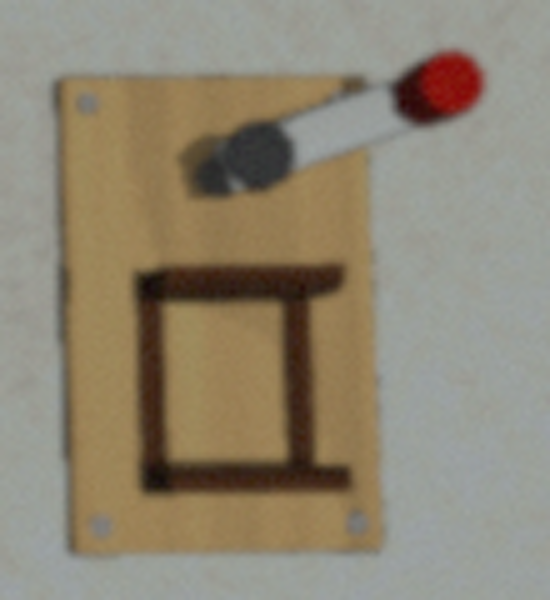

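Jig corners, picked in the full image: (397,220.6), (458,220.6), (461.4,315.4), (399,315.4). I'll move over the jig, which is on the way, and take a closer look from there.

Call:
{"api": "arm_command", "payload": {
  "translation": [
    [-3.36,-4.9,-0.4],
    [-3.36,-4.9,-0.4],
    [-3.36,-4.9,-0.4],
    [-3.36,-4.9,-0.4],
    [-3.36,-4.9,-0.4],
    [-3.36,-4.9,-0.4],
    [-3.36,-4.9,-0.4],
    [-3.36,-4.9,-0.4],
    [0,0,0]
  ],
  "twist": [0,0,0,0,0,0,0,0,0],
  "grip": 100
}}

```text
time_s: 1.32
tool_pos: [0.5045, -0.2161, 0.2527]
tool_rot: [-180.0, 0.1, -70.6]
force: [0.6, -0.1, 0.6]
grip_width: 0.0871
```

```bash
python3 - <<'E'
from h import *
import pickle
c=cam('wrist'); cv2.imwrite('pics/w1.png',c['img']); pickle.dump({k:v for k,v in c.items() if k!='img'},open('w1.pkl','wb'))
print(toolT()[:3,3]); t=cam('top')
P=np.array([p2w(t,u,v,.012)[:2] for u,v in [(397,220.6),(458,220.6),(461.4,315.4),(399,315.4)]])
print(P.round(4)); J=np.array([[.112,.056],[.112,-.056],[-.06,-.056],[-.06,.056]])
M,_=cv2.estimateAffinePartial2D(J,P); print(M, 'yaw',np.degrees(np.arctan2(M[1,0],M[0,0])))
rel([.489,.232,.2],-10.5)
E
```

```text
[ 0.50271745 -0.21940108  0.25231875]
[[ 0.6094 -0.1773]
 [ 0.607  -0.2885]
 [ 0.4364 -0.2854]
 [ 0.4394 -0.1737]]
[[ 0.99137695  0.02107206  0.49727196]
 [-0.02107206  0.99137695 -0.23067299]] yaw -1.21765811130077
shift cm [-43.34 -13.54   5.18]
twist -60.6
```

View pics/w1.png

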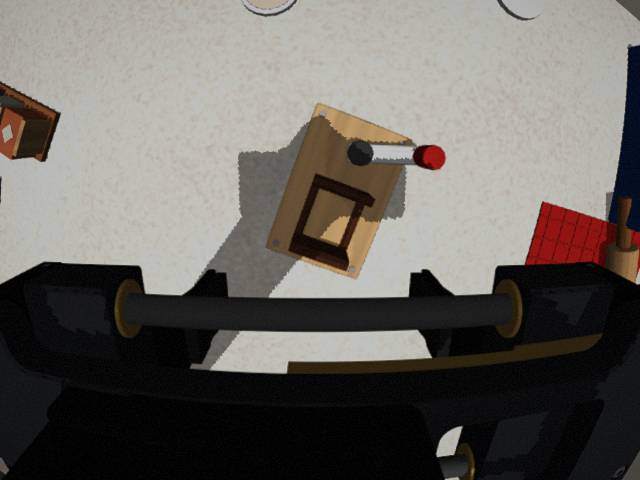

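Wrist view: jig base corners at (319,103), (412,140), (356,278), (267,248); hinge cap at (361,153), knob at (430,157), and the near wall's outer top corners at about (317,175) and (375,200). I'll fit the jig pose from these, then go on to the rack.

```bash
python3 - <<'E'
from h import *
import pickle
from scipy.optimize import least_squares
c=pickle.load(open('w1.pkl','rb'))
L=np.array([[.112,.056,.012],[.112,-.056,.012],[-.06,-.056,.012],[-.06,.056,.012]])
px=np.array([(319,103),(412,140),(356,278),(267,248)])
def W(p,L): return np.c_[L[:,:2]@R.from_euler('z',p[2]).as_matrix()[:2,:2].T+p[:2],L[:,2]]
s=least_squares(lambda p:(w2p(c,W(p,L))-px).ravel(),[.5,-.23,0]); print(s.x[:2],np.degrees(s.x[2]),s.fun.round(1))
K=np.array([[.039,.031,.062],[.039,-.031,.062],[-.039,-.031,.062],[-.039,.031,.062],[.075,0,.08]])
print(w2p(c,W(s.x,K)).round(0).tolist())
print('knob',p2w(c,430,157,.108), 'hinge',p2w(c,361,153,.08))
E
```

```text
[ 0.50061945 -0.23107701] -0.8271757199276808 [-1.3 -1.2  1.9 -0.5  1.2  2.1 -1.7 -0. ]
[[316.0, 177.0], [376.0, 199.0], [347.0, 271.0], [289.0, 251.0], [362.0, 153.0]]
knob [ 0.5930129  -0.28432269  0.108     ] hinge [ 0.57541641 -0.23128843  0.08      ]
```

Call:
{"api": "arm_command", "payload": {
  "translation": [
    [-4.8,-1.5,0],
    [-5.4,-0.4,0],
    [-5.5,0.6,0],
    [-5.2,1.6,0.5],
    [-4.9,2.5,0.5],
    [-4.4,3.3,0.5],
    [-3.8,4.0,0.5],
    [-3.8,4.0,0.5],
    [0,0,0]
  ],
  "twist": [-10,-10,-10,-10,-10,-10,0,0,0]
}}

```text
time_s: 2.55
tool_pos: [0.3093, -0.1069, 0.206]
tool_rot: [179.7, 5.2, -23.5]
force: [1.3, 0.3, -0.2]
grip_width: 0.0868
```

```bash
python3 - <<'E'
from h import *
print(telemetry.get_obs()['qpos'].round(0)); rel([.489,.232,.2],-10.5)
E
```

```text
[ 16. -17.  -1. 121.  -1.  81.  -8.]
shift cm [  3.03 -38.25   0.13]
twist -12.96
```

Those shift signs were wrong and the arm went inward to its reach limit (nothing touched). I'll move back out.

Call:
{"api": "arm_command", "payload": {
  "translation": [
    [5,-2.2,-1],
    [5,-2.2,-1],
    [5,-2.2,0],
    [0,0,0]
  ],
  "twist": [0,0,0,0]
}}

```text
time_s: 3.05
tool_pos: [0.4748, -0.1169, 0.2109]
tool_rot: [179.6, 5.2, -24.6]
force: [-1.0, -0.3, -0.2]
grip_width: 0.0869
```

```bash
python3 - <<'E'
from h import *
print(telemetry.get_obs()['qpos'].round(0),telemetry.get_obs()['tool_rot']); rel([.489,.232,.2],-10.5)
E
```

```text
[ 15.   3.  -4. 102.  -1.  80. -13.] [179.62553923   5.20695018 -24.56060625]
shift cm [-13.06 -32.34   2.07]
twist -14.06
```

The tool picked up a 5.2° lean at the inner limit, and the shifts keep it. At the outer limit along the same azimuth the tool should lean the other way, so I'll use that to take it out in small pushes.

Call:
{"api": "arm_command", "payload": {
  "translation": [
    [5.1,1.3,-0.6],
    [5.1,1.3,-0.6],
    [5.1,1.3,-0.6],
    [5.1,1.3,-0.6],
    [5.1,1.3,-0.6],
    [5.1,1.3,-0.6],
    [5.1,1.3,-0.6],
    [0,0,0]
  ],
  "twist": [0,0,0,0,0,0,0,0]
}}

```text
time_s: 4.05
tool_pos: [0.7535, -0.375, 0.215]
tool_rot: [178.8, 5.9, -25.9]
force: [-0.6, -0.1, -1.8]
grip_width: 0.0869
```

```bash
python3 - <<'E'
from h import *
print(telemetry.get_obs()['qpos'].round(0),telemetry.get_obs()['tool_rot'])
E
```

```text
[ 23.  52.   3.  33.  -1. 101.  -1.] [178.81533125   5.87329523 -25.88992084]
```

Call:
{"api": "arm_command", "payload": {
  "translation": [
    [4,0,0],
    [4,0,0],
    [4,0,0]
  ],
  "twist": [0,0,0]
}}

```text
time_s: 4.42
tool_pos: [0.8038, -0.4086, 0.1812]
tool_rot: [178.7, 5.1, -26.5]
force: [-0.4, -0.5, -1.0]
grip_width: 0.0873
```

```bash
python3 - <<'E'
from h import *
print(telemetry.get_obs()['qpos'].round(0),telemetry.get_obs()['tool_rot'],telemetry.get_obs()['tool_pos'])
E
```

```text
[ 24.  70.  18.   4. -16. 111.  -1.] [178.69118405   5.05936895 -26.46910356] [ 0.80379151 -0.40857748  0.18118314]
```

Call:
{"api": "arm_command", "payload": {
  "translation": [
    [5,0,-1],
    [5,0,-1],
    [5,0,-1]
  ],
  "twist": [0,0,0]
}}

```text
time_s: 4.8
tool_pos: [0.8372, -0.4349, 0.1725]
tool_rot: [178.5, -1.0, -27.0]
force: [0.8, -0.1, -0.2]
grip_width: 0.0868
```

```bash
python3 - <<'E'
from h import *
print(telemetry.get_obs()['qpos'].round(0),telemetry.get_obs()['tool_rot'],telemetry.get_obs()['tool_pos'])
print(toolT().round(3))
E
```

```text
[ 24.  72.  44.   4. -41. 105.  -0.] [178.51216756  -1.04055742 -27.04199849] [ 0.83722913 -0.43492656  0.17247747]
[[ 0.891 -0.455  0.004  0.837]
 [-0.455 -0.89  -0.031 -0.435]
 [ 0.018  0.026 -0.999  0.172]
 [ 0.     0.     0.     1.   ]]
```

The outer push worked: the lean is now about 1.8°, toward world -y. An inner-limit push near azimuth -75° should take out the rest, so I'll go there next.

Call:
{"api": "arm_command", "payload": {
  "translation": [
    [-4,2,-0.5],
    [-5.3,2.7,-0.3],
    [-5.3,2.7,-0.3],
    [-5.3,2.7,-0.3],
    [-5.3,2.7,-0.3],
    [-5.3,2.7,-0.3],
    [-5.3,2.7,-0.3],
    [-5.3,2.7,-0.3],
    [-5.3,2.7,-0.3],
    [-5.3,2.7,-0.3]
  ],
  "twist": [0,0,0,0,0,0,0,0,0,0]
}}

```text
time_s: 6.05
tool_pos: [0.2844, -0.4327, 0.2028]
tool_rot: [-179.9, -2.0, -28.5]
force: [-1.0, 0.3, 1.8]
grip_width: 0.0863
```

```bash
python3 - <<'E'
from h import *
print(telemetry.get_obs()['qpos'].round(0),telemetry.get_obs()['time_s'])
print(toolT().round(3))
rel([.12,-.36,.2])
E
```

```text
[-13.  -0.  68. 107.  -1.  72.  27.] 6.05
[[ 0.878 -0.478  0.032  0.284]
 [-0.478 -0.878 -0.016 -0.433]
 [ 0.036 -0.001 -0.999  0.203]
 [ 0.     0.     0.     1.   ]]
shift cm [-17.91   1.47  -0.37]
```

Call:
{"api": "arm_command", "payload": {
  "translation": [
    [-0.4,-4.8,0],
    [-0.4,-4.8,0],
    [-0.4,-4.8,0],
    [-0.4,-4.8,0],
    [-0.4,-4.8,0],
    [0,0,0]
  ],
  "twist": [0,0,0,0,0,0]
}}

```text
time_s: 6.8
tool_pos: [0.3663, -0.2043, 0.2013]
tool_rot: [-177.8, -2.1, -29.7]
force: [-0.3, -1.3, 0.1]
grip_width: 0.0869
```

```bash
python3 - <<'E'
from h import *
print(telemetry.get_obs()['qpos'].round(0),telemetry.get_obs()['time_s'])
print(toolT().round(3))
E
```

```text
[-15. -16.  36. 118.   8.  73. -11.] 6.8
[[ 0.868 -0.493  0.051  0.366]
 [-0.494 -0.869  0.015 -0.204]
 [ 0.037 -0.038 -0.999  0.201]
 [ 0.     0.     0.     1.   ]]
```

Call:
{"api": "arm_command", "payload": {
  "translation": [
    [-1,-3,0],
    [-1,-3,0],
    [-1.3,-2.9,0],
    [-1.3,-2.9,0],
    [-1.3,-2.9,0],
    [-1.3,-2.9,0],
    [-1.3,-2.9,0],
    [-1.5,-2.7,0],
    [-1.5,-2.7,0],
    [0,0,0]
  ],
  "twist": [0,0,0,0,0,0,0,0,0,0]
}}

```text
time_s: 8.05
tool_pos: [0.381, 0.0697, 0.209]
tool_rot: [-177.2, -2.5, -31.4]
force: [-0.2, -1.0, 0.7]
grip_width: 0.0867
```

```bash
python3 - <<'E'
from h import *
print(telemetry.get_obs()['qpos'].round(0),telemetry.get_obs()['time_s'])
print(toolT().round(3))
E
```

```text
[ -5. -17.  -8. 120.  -3.  73. -43.] 8.05
[[ 0.853 -0.518  0.063  0.381]
 [-0.52  -0.854  0.019  0.07 ]
 [ 0.044 -0.049 -0.998  0.209]
 [ 0.     0.     0.     1.   ]]
```

Call:
{"api": "arm_command", "payload": {
  "translation": [
    [-3.4,3.7,0],
    [-3.4,3.7,0]
  ],
  "twist": [0,0]
}}

```text
time_s: 8.3
tool_pos: [0.3502, 0.0539, 0.1812]
tool_rot: [-179.6, -0.1, -32.4]
force: [0.8, -2.1, 1.4]
grip_width: 0.0869
```

```bash
python3 - <<'E'
from h import *
print(telemetry.get_obs()['qpos'].round(0),telemetry.get_obs()['time_s'])
print(toolT().round(3))
E
```

```text
[ -2. -17.  -9. 124.  -3.  73. -42.] 8.3
[[ 0.844 -0.536  0.005  0.35 ]
 [-0.536 -0.844  0.005  0.054]
 [ 0.002 -0.007 -1.     0.181]
 [ 0.     0.     0.     1.   ]]
```

Lean is now 0.4°. Next I'll move out over the rack, staying away from the inner limit.

Call:
{"api": "arm_command", "payload": {
  "translation": [
    [2.2,-2.5,-1],
    [0,-4,-1],
    [0,-4,0],
    [0,-4,0],
    [0,-4,0],
    [0,-4,0],
    [0,0,0],
    [0,0,0],
    [0,0,0],
    [0,0,0]
  ],
  "twist": [0,0,0,0,0,0,-7.3,-7.3,-7.3,0]
}}

```text
time_s: 9.55
tool_pos: [0.4943, 0.2, 0.2046]
tool_rot: [179.5, -0.9, -12.4]
force: [0.1, 0.1, 0.1]
grip_width: 0.0868
```

```bash
python3 - <<'E'
from h import *
import pickle
print(telemetry.get_obs()['qpos'].round(0))
c=cam('wrist'); cv2.imwrite('pics/w2.png',c['img']); pickle.dump({k:v for k,v in c.items() if k!='img'},open('w2.pkl','wb'))
print(toolT().round(3)); rel([.489,.232,.2],-10.5)
E
```

```text
[ -9.   5. -17. 101.   3.  74. -40.]
[[ 0.976 -0.216  0.013  0.494]
 [-0.216 -0.976 -0.012  0.2  ]
 [ 0.015  0.009 -1.     0.205]
 [ 0.     0.     0.     1.   ]]
shift cm [-1.22 -3.01  0.41]
twist -1.98
```

View pics/w2.png

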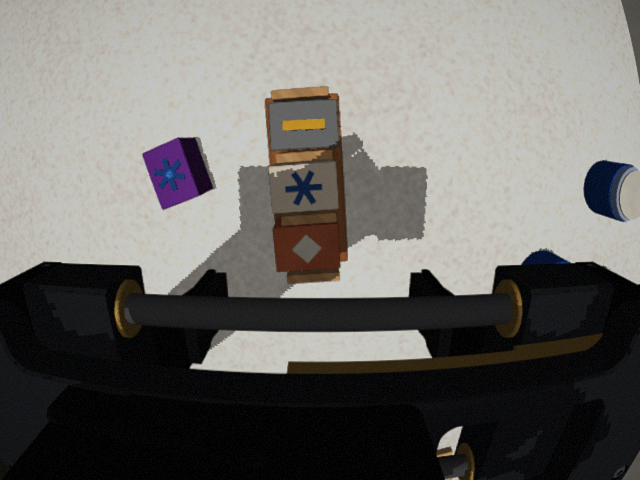

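Wrist view: the star's centre is at about (304,188), with its block's top corners near (271,168), (335,161), (338,212), (272,216). The yellow stripe is at (304,125) and the diamond at (307,248).

```bash
python3 - <<'E'
from h import *
import pickle
c=pickle.load(open('w2.pkl','rb'))
f=lambda u,v:p2w(c,u,v,.062)[:2]
C=[f(*p) for p in [(271,168),(335,161),(338,212),(272,216)]]
s,g,r=f(304,187.5),f(304,125),f(307,248)
print(s,np.mean(C,0),g,r,(g+r)/2,np.linalg.norm(g-r)); d=g-r; yaw=np.degrees(np.arctan2(d[1],d[0]))-90
e=C[1]-C[0]+C[2]-C[3]; print('rack yaw',yaw,'block',np.degrees(np.arctan2(e[1],e[0])))
m=(s+np.mean(C,0)+(g+r)/2)/3; rel([*m,.10],yaw); rel([*m,.022],yaw)
E
```

```text
[0.49258315 0.23361039] [0.49215686 0.23214179] [0.50382739 0.28358985] [0.48353427 0.18272714] [0.49368083 0.23315849] 0.10288390230706432
rack yaw -11.375779137608177 block -7.870738059927051
shift cm [-1.02 -3.28 10.42]
twist -1.11
shift cm [-1.15 -3.35 18.22]
twist -1.11
```

Call:
{"api": "arm_command", "payload": {
  "translation": [
    [-1.0,-3.3,2],
    [0,0,3],
    [0,0,3],
    [0,0,2.4],
    [0,0,0]
  ],
  "twist": [-1.1,0,0,0,0]
}}

```text
time_s: 10.22
tool_pos: [0.4951, 0.2268, 0.0998]
tool_rot: [179.4, -1.3, -12.4]
force: [0.1, -0.8, 0.9]
grip_width: 0.0869
```

```bash
python3 - <<'E'
from h import *
rel([.4928,.233,.024],-11.4);print(toolT().round(3)[:,2])
E
```

```text
shift cm [-0.52 -0.64  7.57]
twist -1.05
[ 0.019 -0.015 -1.     0.   ]
```

Call:
{"api": "arm_command", "payload": {
  "translation": [
    [-0.5,-0.65,0],
    [0,0,2.5],
    [0,0,2.5],
    [0,0,2],
    [0,0,0.5],
    [0,0,0]
  ],
  "twist": [-1,0,0,0,0,0]
}}

```text
time_s: 10.98
tool_pos: [0.4983, 0.2373, 0.0321]
tool_rot: [179.8, -2.0, -11.5]
force: [-0.3, 0.4, 0.3]
grip_width: 0.0871
```

```bash
python3 - <<'E'
from h import *
rel([.4928,.233,.024],-11.4);print(toolT().round(3)[:,2],telemetry.get_obs()['force'])
E
```

```text
shift cm [-0.48  0.52  0.8 ]
twist -0.09
[ 0.033 -0.01  -0.999  0.   ] [-0.3038611   0.37779932  0.31578206]
```

Call:
{"api": "arm_command", "payload": {
  "translation": [
    [-0.48,0.5,0.4],
    [0,0,0.4],
    [0,0,0]
  ],
  "twist": [0,0,0]
}}

```text
time_s: 11.35
tool_pos: [0.4939, 0.2337, 0.026]
tool_rot: [180.0, -2.2, -11.5]
force: [0.0, 0.3, -1.0]
grip_width: 0.0872
```

Call:
{"api": "arm_command", "payload": {
  "translation": [
    [0,0,0],
    [0,0,0],
    [0,0,0],
    [0,0,0],
    [0,0,0],
    [0,0,0]
  ],
  "twist": [0,0,0,0,0,0],
  "grip": 20,
  "force": 20
}}

```text
time_s: 12.1
tool_pos: [0.4941, 0.2339, 0.0263]
tool_rot: [180.0, -2.2, -11.5]
force: [-0.6, -0.9, 0.2]
grip_width: 0.0569
```

```bash
python3 - <<'E'
from h import *
rel([.4928,.233,.024],-11.4);print(toolT().round(3)[:,2],telemetry.get_obs()['force'],telemetry.get_obs()['qpos'].round(0))
E
```

```text
shift cm [-0.12  0.11  0.23]
twist -0.1
[ 0.037 -0.008 -0.999  0.   ] [-0.63687421 -0.89639733  0.20469809] [-13.  16. -18. 111.   8.  52. -47.]
```

The block is gripped (56.9 mm opening). Lifting straight up.

Call:
{"api": "arm_command", "payload": {
  "translation": [
    [0.04,0,-1],
    [0.06,0,-1.6],
    [0.06,0,-1.6],
    [0.06,0,-1.6],
    [0.06,0,-1.6],
    [0.06,0,-1.6],
    [0,0,0]
  ],
  "twist": [0,0,0,0,0,0,0]
}}

```text
time_s: 12.98
tool_pos: [0.4949, 0.2344, 0.1245]
tool_rot: [-179.9, -2.3, -11.5]
force: [0.1, -0.2, -0.5]
grip_width: 0.057
```

```bash
python3 - <<'E'
from h import *
rel([.5,.02,.13],-1);print(toolT().round(3)[:,2],telemetry.get_obs()['force'],telemetry.get_obs()['qpos'].round(0))
E
```

```text
shift cm [ 4.79 20.9  -0.38]
twist -10.5
[ 0.04  -0.007 -0.999  0.   ] [ 0.10912244 -0.23421615 -0.48814658] [-12.  10. -19. 106.   5.  63. -44.]
```

Call:
{"api": "arm_command", "payload": {
  "translation": [
    [0.8,3.5,0],
    [0.8,3.5,0],
    [0.8,3.5,0],
    [0.8,3.5,0],
    [0.8,3.5,0],
    [0.8,3.5,0],
    [0,0,0]
  ],
  "twist": [0,0,0,0,0,0,0]
}}

```text
time_s: 13.85
tool_pos: [0.4974, 0.0126, 0.1225]
tool_rot: [180.0, -2.0, -11.4]
force: [0.3, 1.0, -1.1]
grip_width: 0.0563
```

```bash
python3 - <<'E'
from h import *
T=toolT()
rel([*T[:2,3],.05],-1);print(T.round(3)[:,2],telemetry.get_obs()['force'],telemetry.get_obs()['qpos'].round(0))
c=cam('wrist'); cv2.imwrite('pics/w3.png',c['img'][150:480])
E
```

```text
shift cm [-0.25 -0.    7.24]
twist -10.37
[ 0.034 -0.007 -0.999  0.   ] [ 0.32905167  0.95615618 -1.12417   ] [  3.   3.  -8. 113.   1.  62. -17.]
```

Call:
{"api": "arm_command", "payload": {
  "translation": [
    [-0.08,0,2.4],
    [-0.08,0,2.4],
    [-0.08,0,2.4],
    [-0.04,0,1.6],
    [0,0,0.6],
    [0,0,0]
  ],
  "twist": [0,0,0,0,0,0]
}}

```text
time_s: 14.65
tool_pos: [0.4979, 0.022, 0.0254]
tool_rot: [-179.8, -1.9, -10.7]
force: [0.2, -0.8, -1.4]
grip_width: 0.0566
```

```bash
python3 - <<'E'
from h import *
T=toolT(); print(T.round(4)[:,2:],telemetry.get_obs()['force'])
E
```

```text
[[ 0.0334  0.4979]
 [-0.0025  0.022 ]
 [-0.9994  0.0254]
 [ 0.      1.    ]] [ 0.16941063 -0.82378151 -1.43309526]
```

Call:
{"api": "arm_command", "payload": {
  "translation": [
    [0,0,0.4],
    [0,0,0.3],
    [0,0,0.2],
    [0,0,0]
  ],
  "twist": [0,0,0,0]
}}

```text
time_s: 15.15
tool_pos: [0.5, 0.0221, 0.0178]
tool_rot: [-179.7, -2.1, -10.8]
force: [0.4, 0.2, -0.4]
grip_width: 0.0564
```

Call:
{"api": "arm_command", "payload": {
  "translation": [
    [0,0,0.2],
    [0,0,0]
  ],
  "twist": [0,0]
}}

```text
time_s: 15.4
tool_pos: [0.5002, 0.022, 0.0159]
tool_rot: [-179.7, -2.1, -10.8]
force: [-0.1, 1.4, -0.8]
grip_width: 0.0567
```

Call:
{"api": "arm_command", "payload": {
  "translation": [
    [0,0,0.15],
    [0,0,0]
  ],
  "twist": [0,0]
}}

```text
time_s: 15.65
tool_pos: [0.5004, 0.022, 0.0144]
tool_rot: [-179.7, -2.2, -10.8]
force: [-0.2, 0.3, -1.2]
grip_width: 0.0568
```

Call:
{"api": "arm_command", "payload": {
  "translation": [
    [0,0,0.15],
    [0,0,0]
  ],
  "twist": [0,0]
}}

```text
time_s: 15.9
tool_pos: [0.5008, 0.0221, 0.0145]
tool_rot: [-179.7, -2.2, -10.8]
force: [0.3, 0.3, -1.4]
grip_width: 0.0566
```

Call:
{"api": "arm_command", "payload": {
  "translation": [
    [0,0,0.2],
    [0,0,0.2]
  ],
  "twist": [0,0]
}}

```text
time_s: 16.15
tool_pos: [0.5011, 0.0221, 0.014]
tool_rot: [-179.8, -2.1, -10.8]
force: [-9.0, 0.4, 21.9]
grip_width: 0.0566
```

Firm contact with the bench. I'll ease off and release.

Call:
{"api": "arm_command", "payload": {
  "translation": [
    [0,0,0],
    [0,0,0]
  ],
  "twist": [0,0]
}}

```text
time_s: 16.4
tool_pos: [0.5014, 0.0222, 0.0144]
tool_rot: [-179.8, -2.1, -10.7]
force: [-0.1, 0.4, -1.1]
grip_width: 0.0563
```

Call:
{"api": "arm_command", "payload": {
  "translation": [
    [0,0,0],
    [0,0,0],
    [0,0,0],
    [0,0,0],
    [0,0,0],
    [0,0,0]
  ],
  "twist": [0,0,0,0,0,0],
  "grip": 100
}}

```text
time_s: 17.15
tool_pos: [0.5014, 0.0221, 0.0138]
tool_rot: [-179.8, -2.1, -10.8]
force: [-0.2, 0.3, -0.2]
grip_width: 0.0869
```

Call:
{"api": "arm_command", "payload": {
  "translation": [
    [0,0,-2],
    [0,0,-3],
    [0,0,-4],
    [0,0,-4],
    [0,0,0]
  ],
  "twist": [0,0,0,0,0]
}}

```text
time_s: 17.77
tool_pos: [0.4959, 0.0226, 0.147]
tool_rot: [-179.8, -2.1, -10.7]
force: [-0.9, 0.3, -1.0]
grip_width: 0.0871
```

```bash
python3 - <<'E'
from h import *
import pickle
c=cam('top');cv2.imwrite('pics/t3.png',c['img'])
s=cam('scene'); 
P=w2p(s,np.array([[.5,.022,.03]]))[0].astype(int); Q=w2p(c,np.array([[.5,.022,.05]]))[0].astype(int)
a=s['img'][P[1]-50:P[1]+50,P[0]-60:P[0]+60];b=c['img'][Q[1]-50:Q[1]+50,Q[0]-60:Q[0]+60]
cv2.imwrite('pics/rel.png',np.hstack([cv2.resize(i,None,fx=3.3,fy=3.3) for i in (a,b)]))
print(P,Q,toolT().round(3)); print(telemetry.get_obs()['qpos'].round(0))
E
```

```text
[297 244] [287 283] [[ 0.982 -0.186  0.029  0.493]
 [-0.186 -0.982 -0.003  0.022]
 [ 0.029 -0.002 -1.     0.144]
 [ 0.     0.     0.     1.   ]]
[  3.   2.  -9. 112.   1.  65. -17.]
```

View pics/rel.png

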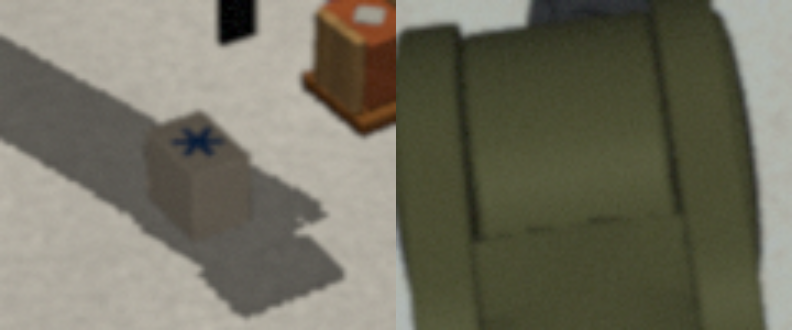

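Scene view: the star block stands upright on the bench, fingers off it. Now I'll turn the tool by 90° for the long sides.

Call:
{"api": "arm_command", "payload": {
  "translation": [
    [0,0,-1],
    [0,0,-1],
    [0,0,-1],
    [0,0,-1],
    [0,0,-1],
    [0,0,0],
    [0,0,0],
    [0,0,0],
    [0,0,0],
    [0,0,0]
  ],
  "twist": [10,10,10,10,10,10,10,10,10,0]
}}

```text
time_s: 19.12
tool_pos: [0.4808, 0.0215, 0.1752]
tool_rot: [179.8, -0.4, -103.6]
force: [-1.0, 0.1, 0.8]
grip_width: 0.0875
```

```bash
python3 - <<'E'
from h import *
rel([.387,-.03,.2],-100.8); print(toolT().round(3)); print(telemetry.get_obs()['qpos'].round(0))
E
```

```text
shift cm [ 7.23  7.92 -2.4 ]
twist -2.8
[[-0.235 -0.972 -0.005  0.481]
 [-0.972  0.235 -0.005  0.021]
 [ 0.006  0.004 -1.     0.175]
 [ 0.     0.     0.     1.   ]]
[   3.    0.   -9.  109.    0.   71. -110.]
```

The lean has dropped to 0.4° by itself, so no correction is needed. I'll look at the block.

```bash
python3 - <<'E'
from h import *
import pickle
c=cam('wrist'); pickle.dump({k:v for k,v in c.items() if k!='img'},open('w4.pkl','wb'))
P=w2p(c,np.array([[.5,.022,.05]]))[0]; print(P)
cv2.imwrite('pics/w4.png',c['img'])
E
```

```text
[311.42138322 208.38926589]
```

View pics/w4.png

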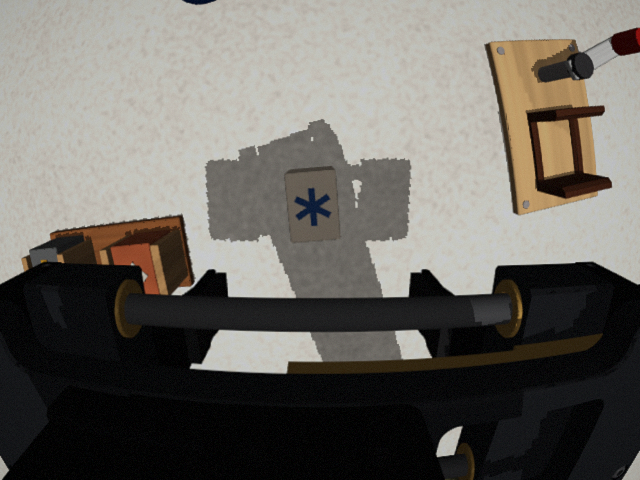

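Top face corners: (285,173), (336,169), (341,239), (291,242); star centre (313,206).

```bash
python3 - <<'E'
from h import *
import pickle
c=pickle.load(open('w4.pkl','rb'))
C=np.array([p2w(c,u,v,.05)[:2] for u,v in [(285,173),(336,169),(341,239),(291,242)]])
e=(C[0]-C[3]+C[1]-C[2])/2; f=(C[0]-C[1]+C[3]-C[2])/2
print(C.mean(0),p2w(c,313,206,.05),np.degrees(np.arctan2(e[1],e[0])),np.degrees(np.arctan2(f[1],f[0]))-90,np.linalg.norm(e),np.linalg.norm(f))
m=C.mean(0); rel([*m,.08],-101.2); rel([*m,.011],-101.2); print(toolT()[:3,2])
E
```

```text
[0.50131058 0.02020353] [0.50154787 0.02035017 0.05      ] -9.302216729687569 -9.728322601707504 0.055489710601565725 0.03969148903560475
shift cm [-0.41 -2.07  9.5 ]
twist -2.33
shift cm [-0.46 -2.1  16.4 ]
twist -2.33
[-0.00565293 -0.00505714 -0.99997123]
```

Call:
{"api": "arm_command", "payload": {
  "translation": [
    [-0.4,-2.1,1],
    [0,0,2.5],
    [0,0,2.5],
    [0,0,2.5],
    [0,0,0]
  ],
  "twist": [-3.3,0,0,0,0]
}}

```text
time_s: 19.8
tool_pos: [0.5004, 0.02, 0.0846]
tool_rot: [179.5, -0.4, -99.2]
force: [0.0, -0.2, 0.4]
grip_width: 0.087
```

```bash
python3 - <<'E'
from h import *
rel([.5013,.0205,.013],-100.2); print(toolT().round(3)[:,2])
E
```

```text
shift cm [-0.11 -0.14  7.16]
twist 1.02
[-0.01  -0.005 -1.     0.   ]
```

Call:
{"api": "arm_command", "payload": {
  "translation": [
    [-0.1,-0.1,2],
    [0,0,2.2],
    [0,0,2],
    [0,0,0.8],
    [0,0,0]
  ],
  "twist": [1,0,0,0,0]
}}

```text
time_s: 20.42
tool_pos: [0.5048, 0.0208, 0.0173]
tool_rot: [179.8, -0.3, -99.8]
force: [0.3, 0.0, 0.7]
grip_width: 0.0868
```

```bash
python3 - <<'E'
from h import *
rel([.5013,.0205,.013],-100.2); print(toolT().round(3)[:,2])
E
```

```text
shift cm [0.08 0.34 0.43]
twist 0.44
[-0.004 -0.005 -1.     0.   ]
```

Call:
{"api": "arm_command", "payload": {
  "translation": [
    [0.1,0.35,0.2],
    [0,0,0.2],
    [0,0,0]
  ],
  "twist": [0.4,0,0]
}}

```text
time_s: 20.8
tool_pos: [0.5025, 0.0204, 0.0153]
tool_rot: [-180.0, -0.3, -100.2]
force: [-0.1, -0.1, -0.1]
grip_width: 0.0868
```

Call:
{"api": "arm_command", "payload": {
  "translation": [
    [0,0,0],
    [0,0,0],
    [0,0,0],
    [0,0,0],
    [0,0,0],
    [0,0,0],
    [0,0,0]
  ],
  "twist": [0,0,0,0,0,0,0],
  "grip": 15,
  "force": 15
}}

```text
time_s: 21.68
tool_pos: [0.5029, 0.0204, 0.0158]
tool_rot: [-179.9, -0.3, -100.2]
force: [0.2, -0.4, 0.4]
grip_width: 0.0401
```

Call:
{"api": "arm_command", "payload": {
  "translation": [
    [0,0,-1],
    [0,0,-1.5],
    [0,0,-2],
    [0,0,-2],
    [0,0,-2],
    [0,0,-2],
    [0,0,0]
  ],
  "twist": [0,0,0,0,0,0,0]
}}

```text
time_s: 22.55
tool_pos: [0.5034, 0.0211, 0.1295]
tool_rot: [-179.7, -0.2, -100.1]
force: [-0.3, -0.3, -1.7]
grip_width: 0.0398
```

```bash
python3 - <<'E'
from h import *
print(toolT().round(3),telemetry.get_obs()['qpos'].round(0)); rel([.499,-.231,.12],-91)
E
```

```text
[[-0.176 -0.984  0.004  0.503]
 [-0.984  0.176 -0.004  0.021]
 [ 0.004 -0.005 -1.     0.129]
 [ 0.     0.     0.     1.   ]] [   3.    5.   -9.  110.    1.   65. -107.]
shift cm [24.9  -3.99  1.06]
twist -9.13
```

The block is held by its long sides (39.8 mm opening). I'll carry it toward the jig and hover just short for a close look at the nest.

Call:
{"api": "arm_command", "payload": {
  "translation": [
    [4.2,-0.2,-0.9],
    [4.2,-0.2,-0.9],
    [4.2,-0.2,-0.9],
    [4.2,-0.2,-0.9],
    [4.2,-0.2,-0.9],
    [4.2,-0.2,-0.9],
    [0,0,0],
    [0,0,0]
  ],
  "twist": [0,0,0,0,0,0,-9.1,0]
}}

```text
time_s: 23.55
tool_pos: [0.4667, -0.2354, 0.182]
tool_rot: [179.9, -0.2, -90.7]
force: [-0.3, 0.4, -1.4]
grip_width: 0.0399
```

```bash
python3 - <<'E'
from h import *
import pickle
c=cam('wrist'); pickle.dump({k:v for k,v in c.items() if k!='img'},open('w5.pkl','wb'))
print(toolT().round(4),telemetry.get_obs()['grip_width'])
cv2.imwrite('pics/w5.png',cv2.resize(c['img'][60:300,180:480],None,fx=2.5,fy=2.5,interpolation=2))
E
```

```text
[[-0.0142 -0.9999 -0.0013  0.4666]
 [-0.9999  0.0142 -0.0037 -0.2358]
 [ 0.0037  0.0013 -1.      0.182 ]
 [ 0.      0.      0.      1.    ]] 0.04015421733048195
```

View pics/w5.png

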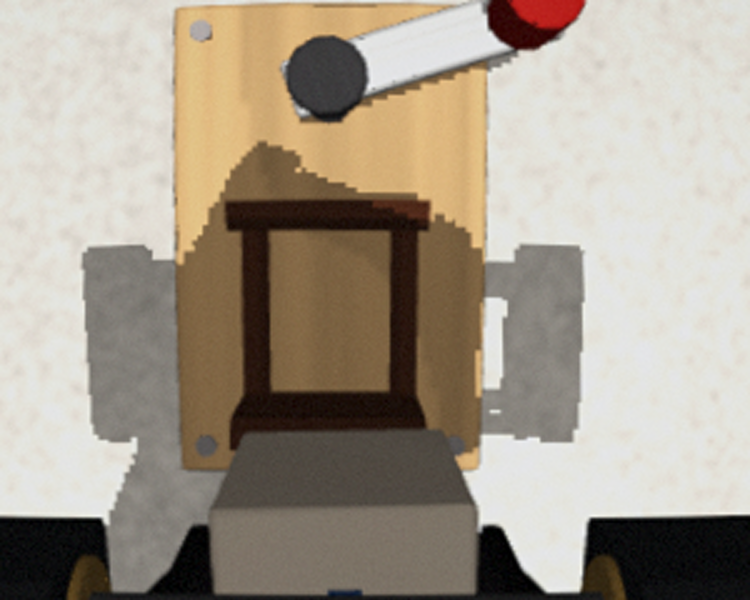

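Both are visible in the crop. Block far-face corners: bottom (247,433), (443,431); top (212,508), (476,505). Jig: wall corners (227,202), (430,202), base corners (175,8), (184,468), (478,466), sill inner edges x=270 and 391, outer edges 243 and 417. I'll fit both poses in the same view.

```bash
python3 - <<'E'
from h import *
import pickle
from scipy.optimize import least_squares
c=pickle.load(open('w5.pkl','rb'))
im=lambda a:(np.array(a,float)+.5)/2.5-.5+[180,60]
def W(p,L): return np.c_[L[:,:2]@R.from_euler('z',p[2]).as_matrix()[:2,:2].T+p[:2],L[:,2]]
L=np.array([[.039,.031,.062],[.039,-.031,.062],[.112,.056,.012],[-.06,.056,.012],[-.06,-.056,.012],[0,.0215,.013],[0,-.0215,.013],[0,.031,.017],[0,-.031,.017],[.075,0,.075]])
px=im([(227,202),(430,202),(175,8),(184,468),(478,466),(270,320),(391,320),(243,320),(417,320),(327,78)])
w=np.ones((10,2)); w[5:,1]=0
s=least_squares(lambda p:((w2p(c,W(p,L))-px)*w).ravel(),[.5,-.23,0],loss='soft_l1')
print('jig',s.x[:2].round(4),np.degrees(s.x[2]).round(2)); print(((w2p(c,W(s.x,L))-px)*w).round(1).tolist())
B=np.array([[.028,.02,0],[.028,-.02,0],[.028,.02,.05],[.028,-.02,.05]]); bp=im([(247,433),(443,431),(212,508),(476,505)])
z=c['E'] is not None and toolT()[2,3]
def WB(p): return B@R.from_euler('ZYX',p[3:6]).as_matrix().T+p[:3]
for free in (0,1):
    f=lambda p:np.r_[(w2p(c,WB(np.r_[p[:2],z-.0158,p[2],p[3],0]))-bp).ravel(),(0 if free else 100)*p[3]]
    b=least_squares(f,[.466,-.235,0,0]); print('block',b.x[:2].round(4),np.degrees(b.x[2:]).round(2),b.fun.round(1))
print('TCP',toolT()[:3,3])
E
```

```text
jig [ 0.5002 -0.2304] -0.83
[[-0.7, -0.4], [0.6, -0.5], [-0.6, -0.9], [-1.0, 1.7], [1.1, 2.6], [0.1, -0.0], [-0.1, -0.0], [-0.2, -0.0], [0.5, -0.0], [0.3, -0.0]]
block [ 0.4645 -0.2348] [-0.16  0.71] [-1.7 -0.2  1.  -0.3 -1.9  0.3  2.5  0.3  1.2]
block [ 0.4642 -0.2348] [-0.16  1.22] [-1.7  0.4  0.9  0.3 -1.9 -0.1  2.4 -0.2  0. ]
TCP [ 0.46655221 -0.23583897  0.18203542]
```

The jig fit (0.5002, -0.2304, -0.83°) agrees with the earlier one to within 1 mm. The block sits 2 mm behind the TCP in x and 1 mm to +y, so the TCP target is (0.5023, -0.2314).

Call:
{"api": "arm_command", "payload": {
  "translation": [
    [-0.4,-1.8,0],
    [0,-1.8,1.5],
    [0,0,2.5],
    [0,0,2.5],
    [0,0,1.5],
    [0,0,0]
  ],
  "twist": [0,0,0,0,0,0]
}}

```text
time_s: 24.35
tool_pos: [0.5113, -0.2255, 0.0989]
tool_rot: [-179.9, -0.1, -90.7]
force: [0.7, -0.2, -0.2]
grip_width: 0.0405
```

```bash
python3 - <<'E'
from h import *
print(toolT().round(4)[:,2]); rel([.5023,-.2314,.08],-91)
E
```

```text
[ 0.0021 -0.0018 -1.      0.    ]
shift cm [0.59 0.9  1.89]
twist 0.26
```

Call:
{"api": "arm_command", "payload": {
  "translation": [
    [0.6,0.9,0],
    [0,0,0],
    [0,0,0.9],
    [0,0,0]
  ],
  "twist": [0,0,0,0]
}}

```text
time_s: 24.85
tool_pos: [0.5034, -0.2327, 0.0922]
tool_rot: [-179.6, -0.2, -90.8]
force: [-0.9, -0.1, -2.0]
grip_width: 0.0401
```

```bash
python3 - <<'E'
from h import *
print(toolT().round(4)[:,2]); rel([.5023,-.2314,.08],-91)
E
```

```text
[ 0.0067 -0.0036 -1.      0.    ]
shift cm [-0.13  0.12  1.22]
twist 0.19
```

Call:
{"api": "arm_command", "payload": {
  "translation": [
    [-0.13,0.12,0.4],
    [0,0,0.5],
    [0,0,0]
  ],
  "twist": [0,0,0]
}}

```text
time_s: 25.22
tool_pos: [0.5024, -0.2311, 0.0826]
tool_rot: [-179.6, -0.2, -90.8]
force: [-0.0, -0.0, -1.2]
grip_width: 0.04
```

```bash
python3 - <<'E'
from h import *
print(toolT().round(4)[:,2]); rel([.5023,-.2314,.08],-91)
E
```

```text
[ 0.0068 -0.0035 -1.      0.    ]
shift cm [0.03 0.01 0.26]
twist 0.2
```

Call:
{"api": "arm_command", "payload": {
  "translation": [
    [0,0,0.5],
    [0,0,0.5],
    [0,0,0.5],
    [0,0,0]
  ],
  "twist": [0,0,0,0]
}}

```text
time_s: 25.72
tool_pos: [0.5025, -0.2311, 0.0663]
tool_rot: [-179.6, -0.2, -90.8]
force: [0.1, -0.4, -0.5]
grip_width: 0.0407
```

Call:
{"api": "arm_command", "payload": {
  "translation": [
    [0,0,0.5],
    [0,0,0.5],
    [0,0,0.5],
    [0,0,0]
  ],
  "twist": [0,0,0,0]
}}

```text
time_s: 26.22
tool_pos: [0.5026, -0.2312, 0.0503]
tool_rot: [-179.6, -0.2, -90.8]
force: [0.1, -0.4, -1.6]
grip_width: 0.0402
```

Call:
{"api": "arm_command", "payload": {
  "translation": [
    [0,0,0.5],
    [0,0,0.5],
    [0,0,0.5],
    [0,0,0]
  ],
  "twist": [0,0,0,0]
}}

```text
time_s: 26.72
tool_pos: [0.5027, -0.2313, 0.0342]
tool_rot: [-179.6, -0.2, -90.8]
force: [0.3, -1.1, -2.1]
grip_width: 0.0398
```

Call:
{"api": "arm_command", "payload": {
  "translation": [
    [0,0,0.3],
    [0,0,0.2],
    [0,0,0]
  ],
  "twist": [0,0,0]
}}

```text
time_s: 27.1
tool_pos: [0.503, -0.2314, 0.0291]
tool_rot: [-179.6, -0.2, -90.8]
force: [0.3, -0.0, -1.3]
grip_width: 0.0399
```

Call:
{"api": "arm_command", "payload": {
  "translation": [
    [0,0,0.2],
    [0,0,0.2]
  ],
  "twist": [0,0]
}}

```text
time_s: 27.35
tool_pos: [0.5035, -0.2315, 0.0276]
tool_rot: [-179.6, -0.2, -90.8]
force: [-8.0, 3.8, 18.2]
grip_width: 0.04
```

Contact came at the expected seating height (TCP z 27.6 mm). Releasing and rising.

Call:
{"api": "arm_command", "payload": {
  "translation": [
    [0,0,0],
    [0,0,0]
  ],
  "twist": [0,0]
}}

```text
time_s: 27.6
tool_pos: [0.5034, -0.2316, 0.0279]
tool_rot: [-179.6, -0.2, -90.8]
force: [-0.4, 0.5, -0.6]
grip_width: 0.0398
```

Call:
{"api": "arm_command", "payload": {
  "translation": [
    [0,0,0],
    [0,0,0],
    [0,0,0],
    [0,0,0],
    [0,0,0]
  ],
  "twist": [0,0,0,0,0],
  "grip": 80
}}

```text
time_s: 28.22
tool_pos: [0.5042, -0.2318, 0.028]
tool_rot: [-179.5, -0.2, -90.8]
force: [0.2, -0.1, 0.3]
grip_width: 0.069
```

Call:
{"api": "arm_command", "payload": {
  "translation": [
    [0,0,-2],
    [0,0,-4],
    [0,0,-4],
    [0,0,-4],
    [0,1,-2],
    [0,1.5,0],
    [0,0,0]
  ],
  "twist": [0,0,0,0,0,0,0]
}}

```text
time_s: 29.1
tool_pos: [0.4756, -0.2304, 0.191]
tool_rot: [-179.6, -0.2, -90.8]
force: [0.5, -0.7, -0.6]
grip_width: 0.0695
```

```bash
python3 - <<'E'
from h import *
import pickle
c=cam('wrist'); pickle.dump({k:v for k,v in c.items() if k!='img'},open('w6.pkl','wb'))
print(toolT().round(4),telemetry.get_obs()['grip_width'],telemetry.get_obs()['qpos'].round(0))
cv2.imwrite('pics/w6.png',cv2.resize(c['img'][60:300,180:480],None,fx=2.5,fy=2.5,interpolation=2))
j=np.array([.5002,-.2304]);a=np.radians(-.83);A=np.array([[np.cos(a),-np.sin(a)],[np.sin(a),np.cos(a)]])
P=np.array([[*(j+A@[x,y]),z] for x,y,z in [(.028,.02,.062),(.028,-.02,.062),(-.028,-.02,.062),(-.028,.02,.062),(0,0,.062)]])
print(((w2p(c,P)-[180,60]+.5)*2.5-.5).round(0).tolist())
E
```

```text
[[-0.0129 -0.9999  0.0067  0.4763]
 [-0.9999  0.0129 -0.0031 -0.2302]
 [ 0.0031 -0.0067 -1.      0.191 ]
 [ 0.      0.      0.      1.    ]] 0.06932364500323034 [ 18.   4.   5. 103.  -0.  72. -68.]
[[281.0, 267.0], [409.0, 267.0], [407.0, 441.0], [283.0, 441.0], [345.0, 355.0]]
```

View pics/w6.png

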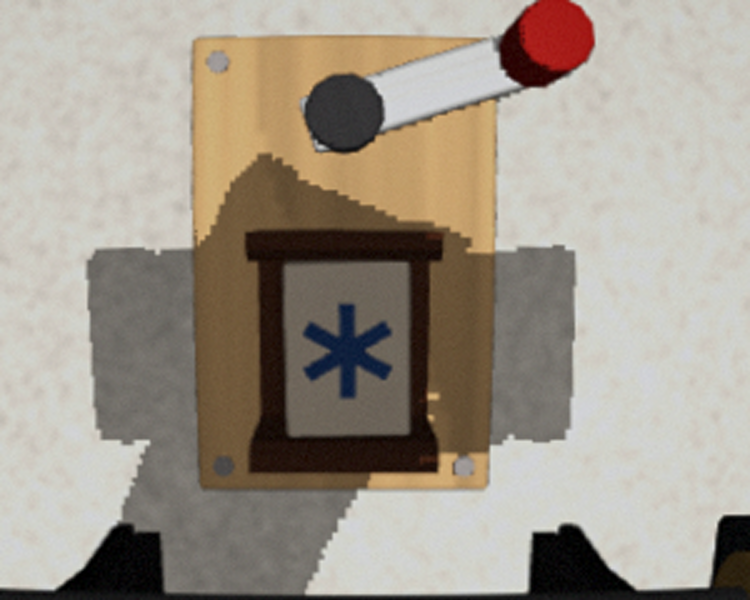

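Picture: the block is seated with its corners within 1–2 mm of where a seated block should be. The hinge cap is at (345,112) and the knob top at about (553,42). Next I'll work out the knob grasp.

```bash
python3 - <<'E'
from h import *
import pickle
c=pickle.load(open('w6.pkl','rb'))
u,v=(np.array([551,42])+.5)/2.5-.5+[180,60]
k=p2w(c,u,v,.108); j=np.array([.5002,-.2304]);a=np.radians(-.83);A=np.array([[np.cos(a),-np.sin(a)],[np.sin(a),np.cos(a)]])
h=j+A@[.075,0]; d=A.T@(k[:2]-h); th=np.arctan2(-d[1],-d[0]); print('knob',k,'hinge',h,'r',np.hypot(*d),'th',th)
kp=lambda t:h+A@(-.06*np.array([np.cos(t),np.sin(t)]))
print('model knob',kp(th)); rel([*kp(th),.16]); rel([*kp(th),.079])
T=toolT()[:3,:3]
ts=np.linspace(th,-.03,11)
for p,q in zip(ts,ts[1:]): print(np.round(T.T@np.r_[kp(q)-kp(p),0]*100,2),kp(q).round(4))
E
```

```text
knob [ 0.59137833 -0.2859957   0.108     ] hinge [ 0.57519213 -0.23148643] r 0.05686171024876289 th 1.8739332686427463
model knob [ 0.59227167 -0.28900416]
shift cm [  5.72 -11.65   3.19]
shift cm [  5.7  -11.6   11.29]
[ 0.23  1.12 -0.01] [ 0.5811 -0.2912]
[ 0.02  1.14 -0.01] [ 0.5697 -0.2912]
[-0.2   1.12 -0.01] [ 0.5585 -0.2891]
[-0.41  1.07 -0.01] [ 0.5479 -0.2849]
[-0.6   0.97 -0.01] [ 0.5382 -0.2788]
[-0.77  0.84 -0.01] [ 0.53   -0.2709]
[-0.92  0.68 -0.01] [ 0.5233 -0.2616]
[-1.03  0.49 -0.01] [ 0.5186 -0.2513]
[-1.1   0.29 -0.01] [ 0.5158 -0.2402]
[-1.14  0.07 -0.  ] [ 0.5153 -0.2288]
```

Call:
{"api": "arm_command", "payload": {
  "translation": [
    [2.8,-5.8,0.5],
    [2.9,-5.8,0.5],
    [0,0,1],
    [0,0,0]
  ],
  "twist": [0,0,0,0],
  "grip": 52,
  "force": 6
}}

```text
time_s: 29.65
tool_pos: [0.5899, -0.2867, 0.162]
tool_rot: [179.7, 0.1, -90.7]
force: [0.4, 0.1, 0.8]
grip_width: 0.0462
```

```bash
python3 - <<'E'
from h import *
print(toolT()[:3,2].round(4)); rel([.592,-.2875,.079])
E
```

```text
[-0.0049  0.0027 -1.    ]
shift cm [ 0.1  -0.25  8.3 ]
```

Call:
{"api": "arm_command", "payload": {
  "translation": [
    [0.1,-0.2,1.5],
    [0,0,1.5],
    [0,0,1.5],
    [0,0,1.2],
    [0,0,1],
    [0,0,0]
  ],
  "twist": [0,0,0,0,0,0]
}}

```text
time_s: 30.4
tool_pos: [0.5892, -0.2861, 0.0918]
tool_rot: [179.8, 0.2, -90.7]
force: [-0.8, -1.1, 0.6]
grip_width: 0.0453
```

```bash
python3 - <<'E'
from h import *
print(toolT()[:3,2].round(4)); rel([.592,-.2875,.079])
E
```

```text
[-0.0042  0.0032 -1.    ]
shift cm [ 0.14 -0.28  1.27]
```

Call:
{"api": "arm_command", "payload": {
  "translation": [
    [0.15,-0.3,0.5],
    [0,0,0.5],
    [0,0,0.2],
    [0,0,0]
  ],
  "twist": [0,0,0,0]
}}

```text
time_s: 30.9
tool_pos: [0.5934, -0.2882, 0.0801]
tool_rot: [179.9, 0.1, -90.7]
force: [-0.9, 0.0, -0.6]
grip_width: 0.0451
```

Call:
{"api": "arm_command", "payload": {
  "translation": [
    [0,0,0],
    [0,0,0],
    [0,0,0],
    [0,0,0]
  ],
  "twist": [0,0,0,0],
  "grip": 5,
  "force": 6
}}

```text
time_s: 31.4
tool_pos: [0.5937, -0.2886, 0.0807]
tool_rot: [179.9, 0.1, -90.7]
force: [0.7, -0.3, -0.2]
grip_width: 0.0219
```

The knob is gripped (21.9 mm). Swinging the first half of the arc.

Call:
{"api": "arm_command", "payload": {
  "translation": [
    [0.23,1.15,0],
    [0.02,1.15,0],
    [-0.2,1.12,0],
    [-0.41,1.07,0],
    [-0.6,0.97,0],
    [0,0,0]
  ],
  "twist": [0,0,0,0,0,0]
}}

```text
time_s: 32.15
tool_pos: [0.5328, -0.2819, 0.0806]
tool_rot: [179.9, -0.2, -90.9]
force: [-0.6, 0.2, -1.4]
grip_width: 0.0214
```

```bash
cat > arc.py <<'E'
from h import *
j=np.array([.5002,-.2304]);a=np.radians(-.83);A=np.array([[np.cos(a),-np.sin(a)],[np.sin(a),np.cos(a)]])
h=j+A@[.075,0]; T=toolT(); d=A.T@(T[:2,3]-h); th=np.arctan2(-d[1],-d[0]); print('r',np.hypot(*d),'th',th,T[:3,3],telemetry.get_obs()['force'],telemetry.get_obs()['grip_width'])
kp=lambda t:h+A@(-.06*np.array([np.cos(t),np.sin(t)]))
n=max(1,int(np.ceil(th/.19))); p=T[:2,3]
for t in np.linspace(th,-.03,n+1)[1:]: print(np.round(T[:3,:3].T@np.r_[kp(t)-p,0]*100,2)); p=kp(t)
E
python3 arc.py
```

```text
r 0.06589115823968318 th 0.8854785606847582 [ 0.53275376 -0.28189109  0.08062546] [-0.64386321  0.21779754 -1.44804977] 0.021381132612232536
[-1.22  0.41 -0.  ]
[-0.9   0.63 -0.  ]
[-1.    0.46 -0.  ]
[-1.06  0.27 -0.  ]
[-1.09  0.07 -0.  ]
```

Call:
{"api": "arm_command", "payload": {
  "translation": [
    [-1.22,0.41,0],
    [-0.9,0.63,0],
    [-1.0,0.46,0],
    [-1.06,0.27,0],
    [0,0,0]
  ],
  "twist": [0,0,0,0,0]
}}

```text
time_s: 32.78
tool_pos: [0.5022, -0.2512, 0.0806]
tool_rot: [178.7, -0.9, -91.6]
force: [-0.3, 0.9, 0.1]
grip_width: 0.0163
```

```bash
python3 arc.py
```

```text
r 0.07558898218839027 th 0.27849686088455 [ 0.50222222 -0.2512117   0.08064904] [-0.26415473  0.90694947  0.06466725] 0.01629808685816305
[-1.35 -1.3  -0.05]
[-0.92  0.06 -0.01]
```

The pads slipped toward the knob's edge (opening 16.3 mm). The knob must be near (0.519, -0.251), a swing of about 0.33 rad. I'll re-centre and grip again.

Call:
{"api": "arm_command", "payload": {
  "translation": [
    [0,0,0],
    [0,0,0],
    [0,0,0],
    [0,-1.6,0],
    [0,0,0]
  ],
  "twist": [0,0,0,0,0],
  "grip": 52
}}

```text
time_s: 33.4
tool_pos: [0.522, -0.2487, 0.0807]
tool_rot: [178.9, -0.7, -91.4]
force: [-0.6, 0.1, 0.2]
grip_width: 0.0446
```

Call:
{"api": "arm_command", "payload": {
  "translation": [
    [0,0,0],
    [0,0,0],
    [0,0,0],
    [0,0,0]
  ],
  "twist": [0,0,0,0],
  "grip": 5,
  "force": 8
}}

```text
time_s: 33.9
tool_pos: [0.5213, -0.2494, 0.0802]
tool_rot: [178.8, -0.8, -91.4]
force: [0.6, -0.7, -0.3]
grip_width: 0.0214
```

```bash
python3 arc.py
```

```text
r 0.05681232842991995 th 0.3352079374273318 [ 0.52127677 -0.2493966   0.08018838] [ 0.62801712 -0.70812918 -0.28139713] 0.021398389566255647
[-0.95  0.57 -0.  ]
[-1.09  0.08 -0.01]
```

Call:
{"api": "arm_command", "payload": {
  "translation": [
    [-0.7,0.25,0],
    [-0.7,0.12,0],
    [-0.5,0.05,0],
    [-0.3,0,0],
    [-0.2,0,0]
  ],
  "twist": [0,0,0,0,0]
}}

```text
time_s: 34.52
tool_pos: [0.5153, -0.2308, 0.0802]
tool_rot: [178.8, -1.3, -91.6]
force: [0.0, -7.6, -3.6]
grip_width: 0.0219
```

```bash
python3 arc.py
```

```text
r 0.0598615069414403 th 0.003100045391024455 [ 0.5153345  -0.23080485  0.08018883] [ 0.01722726 -7.62996712 -3.58405496] 0.02187231438647362
[-0.2   0.01 -0.  ]
```

The bar is at its stop (angle about 0.003, 7.6 N back-force). I'll release, rise clear and check.

Call:
{"api": "arm_command", "payload": {
  "translation": [
    [0,0,0],
    [0,0,0]
  ],
  "twist": [0,0]
}}

```text
time_s: 34.78
tool_pos: [0.5154, -0.2309, 0.0802]
tool_rot: [178.8, -1.3, -91.6]
force: [-1.1, -3.4, -0.6]
grip_width: 0.0219
```

Call:
{"api": "arm_command", "payload": {
  "translation": [
    [0,0,0],
    [0,0,0],
    [0,0,0],
    [0,0,0]
  ],
  "twist": [0,0,0,0],
  "grip": 52
}}

```text
time_s: 35.28
tool_pos: [0.5169, -0.2267, 0.0802]
tool_rot: [178.9, -1.1, -91.4]
force: [-0.6, -0.9, 0.6]
grip_width: 0.0441
```

Call:
{"api": "arm_command", "payload": {
  "translation": [
    [0,0,-2],
    [0,0,-3],
    [0,0,-4],
    [0,3,-3],
    [0,2.5,0],
    [0,0,0],
    [0,0,0]
  ],
  "twist": [0,0,0,0,0,0,0]
}}

```text
time_s: 36.15
tool_pos: [0.4644, -0.2211, 0.2051]
tool_rot: [178.9, -1.0, -91.3]
force: [0.4, -0.4, 0.3]
grip_width: 0.0449
```

```bash
python3 - <<'E'
from h import *
c=cam('wrist'); s=cam('scene')
b=s['img'][80:380,120:500]
cv2.imwrite('pics/end.png',np.hstack([cv2.resize(c['img'][60:300,180:480],(400,320)),cv2.resize(b,(400,320))]))
print(telemetry.get_obs()['force'],toolT()[:3,3])
E
```

```text
[ 0.07737754 -0.46177723  0.52919853] [ 0.46424284 -0.22118634  0.20458449]
```

View pics/end.png

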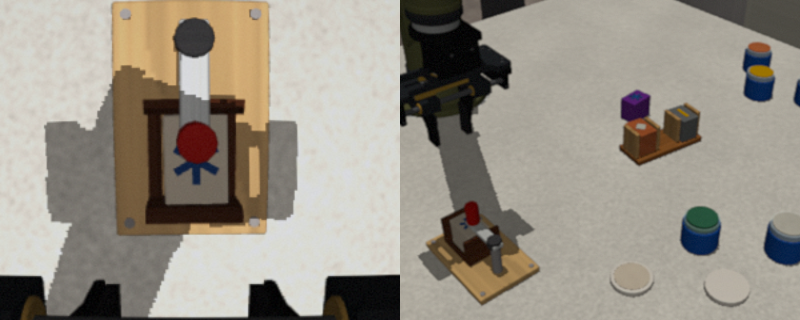

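The wrist view shows the bar straight over the seated block: hinge at (194,37), knob at (197,143). The scene view shows the other blocks, jar and lid undisturbed and the gripper clear.

```bash
python3 -c "
from cell import env; print(env.sign_off())"
```

```text
the job is handed in; nothing more can be done
None
```

The job is done and handed in at about 36 s of the 72 s allowed; the hand-in itself gives no verdict. I lifted the star block from the middle bay by its ends and stood it on the bench. After letting go, I took it again by its long sides, seated it in the jig and swung the bar shut.

**Last checks**
- **Block:** contact came at the expected seated height (TCP at 27.6 mm against 27.8 mm predicted). After release, the block's top corners were within about 1–2 mm of where a seated block's should be.
- **Bar:** the gripped knob's position put the bar about 0.003 rad from closed, pressing on its stop. After release it still lay straight over the block in the picture.
- **Bystanders:** the other blocks, the jar and the lid looked unmoved in the last scene view; I did not measure them. The gripper was clear of everything.

**What went wrong on the way**
- **Tool lean:** an early move with wrong signs ran the arm to its inner reach limit, touching nothing, and left the tool leaning about 5°. I worked that out by pushing at the reach limits. It still leaned about 2° for the first grasp, and about 0.5° or less for seating the block.
- **Knob grip:** the fingers slipped toward the edge of the knob partway through the swing, so I re-centred and gripped it again.

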